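# Clamp a hunting horn in its holding jig

### The job

A small hunting horn lies in the wooden holding jig, ready for its mouthpiece socket to be fitted. Push the jig's steel clamp strap round until it is fully home against its stop pin, across the horn's tube, and then press the cam lever all the way down so that the strap grips the tube. Do not lift or shift the horn, and leave the mouthpiece, the polish tin and the loose bell standing where they are.

Things in the scene. Friction and masses are not known exactly. Their poses are not given: they have to be found in the camera images.
- jig: Fixed holding jig: wooden baseboard 240 x 250 x 18 mm. Origin on the table under the middle of the corked V saddle; y along the horn's tube (bell towards -y). A steel clamp pillar, 64 x 42 mm, top at z 60 mm, stands on the +x side: the strap swings on an upright stud at x 85, y 0 mm. A stop pin 8 mm thick, top at z 82 mm, stands on it at x 55, y 16.5 mm.
- strap_swing (a joint): Swing of the strap about the stud, rad. 0: fully home against the stop pin, strap along the jig's -x with its pad over the tube. Grows as it is swung open, anticlockwise seen from above, towards the bell side, up to 1.95. Starts open. Friction only (0.12 N m, some 2 N); it stays where it is left. The cam lever turns with the strap.
- strap: Clamp strap: flat steel bar, 24 mm wide, 10 mm thick, round ends. Origin on the swing axis at the bar's underside, 72.5 mm above the table while the lever is up; x points along the bar to the nose, which ends 102 mm from the axis; the tail reaches 27 mm the other way. Pressing the lever down lowers the strap by up to 5 mm.
- strap_nose (a point): Point on the strap's top face, 85 mm from the swing axis, 10 mm above the bar's underside. Right below it is the round rubber pad, 22 mm across and 6 mm deep; its foot is 66.5 mm above the table while the lever is up, 3.5 mm clear of the tube, and meets the tube at about two thirds of the lever's travel.
- cam_lever (a joint): Cam lever, rad. 0: raised, pointing 69 degrees above level; 1.2: all the way down, level. Its level pin, square to the strap, lies on the swing axis, 96.5 mm above the table (24 mm above the strap's underside while the lever is up). The lever points away from the nose, and is pushed outward and down on that side. Starts near 0. It takes 3 N at the grip, rising to 6 N, and stays where it is left.
- lever_grip (a point): Point on the middle of the upper (strap side) face of the lever's black grip, 85 mm from the pin along the lever, 4.5 mm off its centre line. The grip is 46 mm long, 20 mm wide, 9 mm thick; the lever ends 105 mm from the pin.
- horn: Loose brass and copper hunting horn, 0.4 kg, lying in the jig. Origin on the axis of its tube (16 mm thick, level, 55 mm above the table), near the saddle; y along the tube. The bell, 74 mm across, opens to -y with its rim at y -165 mm; it begins to widen at -60 mm. The flat coil, 118 mm across, 14 mm thick, is centred at x -52, y 85 mm.
- mouthpiece: Bystander: small silvery mouthpiece standing on its cup on the jig's baseboard, 25 mm across, 62 mm tall. Origin under its centre.
- polish_tin: Bystander: round metal tin on the table, 72 mm across, 55 mm tall. Origin under its centre.
- spare_bell: Bystander: loose brass bell standing on its rim on the table, 74 mm across, 105 mm tall. Origin under its centre.

How it is judged:
By the outcome, as a careful person would: the job done as asked, in the order asked, and still so for the second after the job is handed in, with the robot touching nothing.
It also fails if it takes over 48 s, if anything falls off the work surface, if the arm or the gripper's body presses on something with over 40 N, if the wrist force passes 120 N, or if a joint passes its speed limit or range.

### The arm

A 6-joint arm with a two-finger parallel gripper is mounted at the origin on the work surface. World frame = base frame: x ahead of the robot, y to its left, z up, the work surface at z = 0. Lengths are in m, angles in degrees, forces in N, time in s.
With the tool pointing down it reaches from about 0.4 to 0.825 m from the base axis. Payload 7 kg.
Tool frame: the origin (TCP) lies at the centre of the arm's flange, where the gripper is bolted on; the fingertips stand 178 mm ahead of it and the grasp point (between the pads) lies 159 mm ahead of it (ctrl.hold_point_z is the distance from the TCP to the grasp point, in m); z points along the fingers, y is the line along which they close (so a half turn about z gives the same grasp; the last joint's range is limited). The gripper opens to 88 mm and grips with 3 to 60 N. Pads are 19 mm wide; open, the fingers measure 130 mm over their backs; the gripper's body (78 mm by 193 mm) begins 47 mm behind the grasp point.
Start: joints at [83.486, 20.546, 0.682, 0, -70.136, -16.507], TCP at [0.264, 0.621, 0.405] pointing down, gripper open.
Joint ranges: [-176.03, 176.03], [-82.01, 121.73], [-58.28, 71.71], [-173.87, 95.51], [-174.79, -0.11], [-173.66, 173.66]. Speed limits (degrees/s): [136.94, 136.94, 172.46, 180, 180, 180].

### API

Orientations are given as [roll, pitch, yaw] about the fixed x, y, z axes, in that order (R = Rz(yaw) Ry(pitch) Rx(roll)).
In Python, from plant import ctrl gives the robot as it stands.
- The arm moves only by the shell command python3 -m inch 'ROWS'. ROWS is JSON, one flat list of numbers, 7 for each row, row after row: the closure, from 0 (fully open) to 1 (shut), then the shift along the tool's x, y, z in mm, then the turn, a rotation vector about the tool's x, y, z in degrees. In form: [hand, x, y, z, wx, wy, wz, hand, x, y, z, wx, wy, wz, ...]. A call has 1 to 5 rows; each row is the pose to reach, as a shift and turn from the pose commanded when the call began, along the tool's axes at that moment; what a row does not reach only later rows make up. A row lasts 1/10 s, in which the tool goes at most 50 mm and 8.59 degrees, less where a joint would pass 70% of its speed; a pose out of reach is approached as far as the arm can. A call with a gripper value outside its range is refused whole. The fingers move at their own pace and stop on an object; the grip force is fixed at half the most. Time passes only in rows, so rows that repeat a pose let the fingers close. It gives the time, the measured TCP pose, the force, the opening and the grip force at its end, in the units of the state.
- ctrl.get_obs(): the state, without advancing time (a new reading comes with each control period).
- ctrl.snapshot(name): name is "scene" or "side" or "wrist"; returns a dict with "frame" (400x640x3 uint8, red, green, blue), "K" (3x3 intrinsics, pixels), "R" (3x3) and "t" (3): a world point X has camera coordinates R X + t. Camera axes: x right, y down, z forward; pixel columns grow to the right and rows downward; lengths in m; the calibration is good to about 2 mm. The wrist camera is an equidistant fisheye: a pixel r from the principal point sees the ray r / f radians off the axis. A picture is of the moment at which its call begins. There is no depth.
- ctrl.close_job(): hands the job in; it is judged then, once.
Trained networks look in a picture, given as the dict that the camera call returned (one of the last four; its "shot" number tells which), for a name from the list of things; names that differ only in an ending like _2 or _b are one class to them, and where a whole thing is asked for, a point or a joint stands for the part that bears it (a point fixed in the world has none). Each returns a list of dicts, best first, with "p" (0 to 1); they miss things now and then, are a little off and sometimes report something else, mostly with a low value. They report only what shows in the picture. A call takes as long as a camera call.
- ctrl.recognise(picture, thing): "location" ([x, y, z] in m, in world coordinates, good to about 4 mm: the middle of the surface that is visible of it).
- ctrl.trace(picture, thing): "pixels" (400x640 bool, what is visible of it).
- ctrl.mark_of(picture, thing): "location" ([x, y, z] in m, in world coordinates, good to about 4 mm: a listed point, or the origin of a listed thing).
The state is a dict: "clock": time; "joint_pos": joint angles; "qvel": joint speeds; "tau": joint torques, N m; "tool_pos": TCP position; "orientation": TCP orientation; "force": force on the tool from outside, world axes, zero at the start; "moment": the same for the moment, N m; "opening": finger opening in m; "gripper_force": force on a finger pad.
Only numpy, scipy, OpenCV 4.12 (cv2) and the standard library are available. Lean on these libraries where they do the work, as an engineer would, in place of code of your own. Each camera call takes 0.05 s, during which the arm holds its last target. There are 200 camera calls.

## Working session

There is one attempt and no reset: what is moved stays moved. The work goes in short steps, Python scripts to look and compute and a shell command to move; the robot and the scene stay as the last step left them, time stands still between calls to the robot, and variables do not carry over. Pictures are saved under pics/ and viewed, at most 10 in all, crops included, and the job is handed in when it is done.

```bash
ls; mkdir -p pics; cat > h.py <<'E'
import numpy as np,cv2
from plant import ctrl
np.set_printoptions(precision=4,suppress=True)
def save(s,n): cv2.imwrite('pics/'+n+'.png',s['frame'][:,:,::-1])
E
python3 - <<'E'
from h import *
o=ctrl.get_obs();print(o['clock'],o['tool_pos'],o['orientation'],o['opening'])
for c in("scene","side"):
    s=ctrl.snapshot(c);save(s,c+'0')
    for n in["jig","strap","strap_nose","lever_grip","horn","mouthpiece","polish_tin","spare_bell"]:
        print(c,n,[(np.array(d['location']),round(d['p'],2)) for d in ctrl.mark_of(s,n)[:2]])
E
```

```text
pics
0.0 [0.2639 0.6211 0.4037] [179.9074  -0.0065 -23.029 ] 0.08738371695978044
scene jig [(array([ 0.4506,  0.0302, -0.0025]), 0.96)]
scene strap [(array([0.5294, 0.0027, 0.0716]), 0.62)]
scene strap_nose [(array([ 0.5093, -0.0723,  0.0797]), 0.55), (array([ 0.565 , -0.2086,  0.0005]), 0.25)]
scene lever_grip [(array([0.5413, 0.042 , 0.1737]), 0.78), (array([ 0.5659, -0.2108,  0.0013]), 0.73)]
scene horn [(array([0.4499, 0.0314, 0.0536]), 0.63), (array([0.528 , 0.0075, 0.0704]), 0.38)]
scene mouthpiece [(array([0.5395, 0.1235, 0.0176]), 0.69)]
scene polish_tin [(array([0.679 , 0.1293, 0.0002]), 0.91), (array([ 0.4469,  0.0297, -0.0038]), 0.46)]
scene spare_bell [(array([ 0.5656, -0.207 ,  0.0017]), 0.63)]
side jig [(array([0.447 , 0.0288, 0.0019]), 0.95)]
side strap [(array([0.5314, 0.0069, 0.0705]), 0.91)]
side strap_nose []
side lever_grip [(array([0.5453, 0.0399, 0.1745]), 0.55)]
side horn [(array([0.4497, 0.0289, 0.0526]), 0.92)]
side mouthpiece [(array([0.5344, 0.1296, 0.0222]), 0.59)]
side polish_tin [(array([ 0.6778,  0.1293, -0.0038]), 0.81)]
side spare_bell [(array([ 0.5628, -0.2052,  0.0008]), 0.97)]
```

View pics/scene0.png

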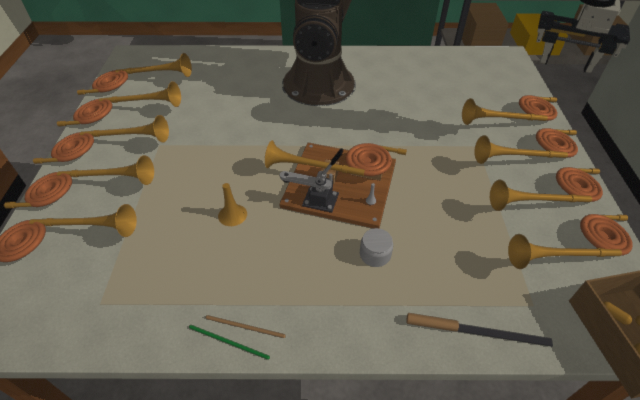

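View pics/side0.png

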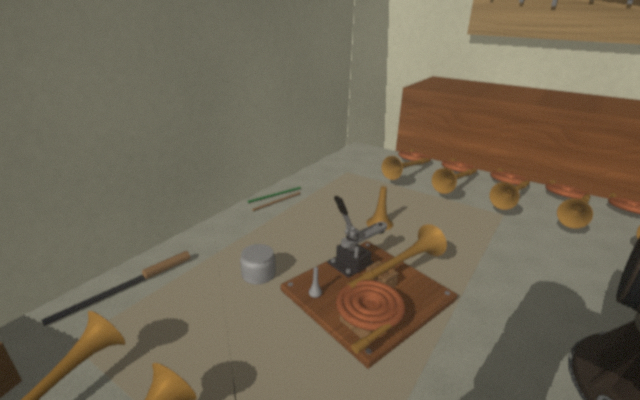

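Scene view: the jig is at about (340,185), with the strap pointing to image left (nose at about 285,177) and the lever up, its tip at about (340,152). The spare bell is at (232,205), the tin at (376,247) and the mouthpiece at (371,193). The marks agree: jig yaw is about −16.7°, the stud is near (0.530, 0.005), and the swing is about 1.6 rad. I'm moving to a hover on the strap's outer side.

```bash
python3 -m inch '[1,179,174,0,0,0,27, 1,179,174,0,0,0,27, 1,179,174,0,0,0,27, 1,179,174,0,0,0,27, 1,179,174,0,0,0,27]'; python3 -m inch '[1,241,75,0,0,0,27, 1,241,75,0,0,0,27, 1,241,75,0,0,0,27, 1,241,75,0,0,0,27, 1,241,75,0,0,0,27]'; python3 -m inch '[1,248,-42,0,0,0,28, 1,248,-42,0,0,0,28, 1,248,-42,0,0,0,28, 1,248,-42,0,0,0,28, 1,248,-42,0,0,0,28]'
cat >> h.py <<'E'
from scipy.spatial.transform import Rotation as Ro
def to(p,yaw):
    o=ctrl.get_obs();R=Ro.from_euler('xyz',o['orientation'],degrees=True);T=Ro.from_euler('xyz',[180,0,yaw],degrees=True)
    print(o['clock'],'shift',R.inv().apply(np.array(p)-o['tool_pos'])*1e3,'turn',(R.inv()*T).as_rotvec(degrees=True),'F',o['force'],'j',np.array(o['joint_pos']))
E
python3 - <<'E'
from h import *
to([.555,-.074,.255],-105.2)
s=ctrl.snapshot('wrist');save(s,'w1')
for n in["jig","strap","strap_nose","lever_grip","horn"]:
    print(n,[(np.array(d['location']),round(d['p'],2)) for d in ctrl.mark_of(s,n)[:2]])
E
```

```text
clock: 1.4
tool_pos: [0.361, 0.3891, 0.4049]
orientation: [-180.0, 0.0, -50.1]
force: [1.4, 0.1, 0.4]
opening: 0.0533
gripper_force: 0.0
clock: 1.9
tool_pos: [0.4574, 0.1585, 0.4052]
orientation: [-179.9, 0.0, -77.0]
force: [0.9, 0.1, 0.5]
opening: 0.0135
gripper_force: 0.0
clock: 2.4
tool_pos: [0.5535, -0.0725, 0.4051]
orientation: [-180.0, 0.0, -105.1]
force: [1.3, 0.7, 0.9]
opening: 0.0006
gripper_force: 0.0
2.4 shift [  1.1121  -1.6644 150.0803] turn [-0.0494  0.0229  0.0959] F [1.2704 0.7098 0.8823] j [ 12.6315   9.5584 -14.2354   0.0031 -66.1518 -27.7368]
jig [(array([ 0.4513,  0.029 , -0.0028]), 0.65)]
strap [(array([0.5321, 0.0098, 0.0701]), 0.62)]
strap_nose [(array([ 0.5086, -0.0717,  0.0827]), 0.59)]
lever_grip []
horn [(array([0.4476, 0.0303, 0.0531]), 0.9)]
```

View pics/w1.png

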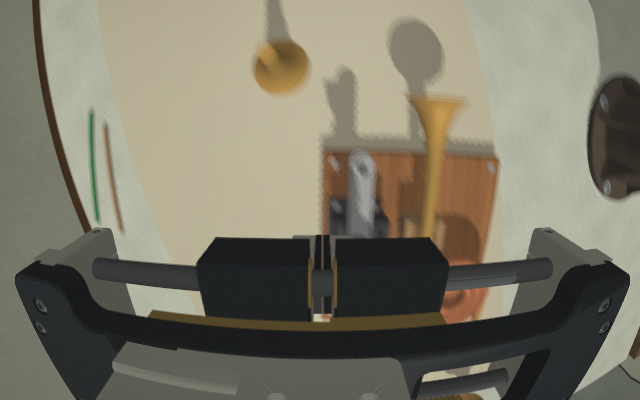

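Wrist view: the strap (nose at about 360,155) lies to the right of the closed fingers, clear of them, as planned, so I'm descending.

```bash
python3 -m inch '[1,1,-2,150,0,0,0, 1,1,-2,150,0,0,0, 1,1,-2,150,0,0,0, 1,1,-2,150,0,0,0, 1,1,-2,150,0,0,0]'
python3 - <<'E'
from h import *
S=np.array([.5305,.006]);
to([.555,-.074,.253],-105.2)
# arc poses: offset d behind the strap line, r along
y0=-105.2;p0=np.array([.555,-.074])
for c in range(7):
    a0=None
    for k in range(1,6): pass
def pose(a,r=.070,d=.033):  # a: swing deg
    th=np.radians(163.3+a);u=np.array([np.cos(th),np.sin(th)]);m=np.array([np.sin(th),-np.cos(th)])
    return S+r*u-d*m, -196.7+a
def rel(A,B):
    R=Ro.from_euler('xyz',[180,0,A[1]],degrees=True)
    return R.inv().apply(np.r_[B[0]-A[0],0])[:2]*1e3,A[1]-B[1]
P=pose(91.5,d=.045)
for c in [pose(91.5),pose(84)]: print(c,rel(P,c))
for k in range(1,6):print(k,rel(pose(84),pose(84-5*k)))
E
```

```text
clock: 3.2
tool_pos: [0.5552, -0.0707, 0.2555]
orientation: [180.0, -0.1, -104.9]
force: [0.7, -0.0, 1.1]
opening: 0.0004
gripper_force: 0.0
3.2 shift [ 3.2252 -0.6485  2.5363] turn [ 0.0403 -0.0639  0.3263] F [ 0.7499 -0.0242  1.0957] j [ 12.7967  18.0288 -24.8597   0.0513 -47.177  -27.7053]
(array([ 0.544 , -0.0702]), -105.19999999999999) (array([ 0., 12.]), 0.0)
(array([ 0.5339, -0.0713]), -112.69999999999999) (array([ 3.7085, 21.4192]), 7.5)
1 (array([2.6098, 6.2265]), 5.0)
2 (array([ 4.6669, 12.6567]), 10.0)
3 (array([ 6.1558, 19.2418]), 15.0)
4 (array([ 7.0651, 25.9316]), 20.0)
5 (array([ 7.3879, 32.6751]), 25.0)
```

```bash
python3 -m inch '[1,3,8,2,0,0,0, 1,5,15,2,0,0,4, 1,6,21,2,0,0,7.8, 1,6,21,2,0,0,7.8]'; python3 -m inch '[1,2.6,6.2,0,0,0,5, 1,4.7,12.7,0,0,0,10, 1,6.2,19.2,0,0,0,15, 1,7,26,0,0,0,20, 1,7.4,32.7,0,0,0,25]'
python3 - <<'E'
from h import *
to([0.5,-.05,.253],-137.7)
s=ctrl.snapshot('scene');save(s,'s2')
for n in["strap_nose","strap","horn"]:
    print(n,[(np.array(d['location']),round(d['p'],2)) for d in ctrl.mark_of(s,n)[:2]])
E
```

```text
clock: 3.6
tool_pos: [0.533, -0.072, 0.2556]
orientation: [-179.8, 0.2, -112.8]
force: [-0.3, -1.2, 0.5]
opening: 0.0004
gripper_force: 0.1
clock: 4.1
tool_pos: [0.5006, -0.0663, 0.2549]
orientation: [-179.9, 0.2, -137.9]
force: [1.6, -1.6, 1.3]
opening: 0.0
gripper_force: 1.2
4.1 shift [-10.4523  12.5081   1.9282] turn [-0.149   0.1929 -0.164 ] F [ 1.5845 -1.5892  1.3191] j [ 14.7973  13.4297 -31.8184   0.062  -44.5121 -62.7053]
strap_nose [(array([ 0.4749, -0.0556,  0.0837]), 0.78)]
strap [(array([0.5304, 0.008 , 0.0703]), 0.67)]
horn [(array([0.4505, 0.0332, 0.0559]), 0.64)]
```

```bash
python3 -m inch '[1,2.6,6.2,1,0,0,5, 1,4.7,12.7,2,0,0,10, 1,6.2,19.2,2,0,0,15, 1,7,26,2,0,0,20, 1,7.4,32.7,2,0,0,25]';  python3 -m inch '[1,2.6,6.2,0,0,0,5, 1,4.7,12.7,0,0,0,10, 1,6.2,19.2,0,0,0,15, 1,7,26,0,0,0,20, 1,7.4,32.7,0,0,0,25]'
python3 - <<'E'
from h import *
S=np.array([.5305,.006]);th=np.radians(163.3);u=np.array([np.cos(th),np.sin(th)]);m=np.array([np.sin(th),-np.cos(th)])
for d in(.033,.026): to(np.r_[S+.07*u-d*m,.253],163.3)
s=ctrl.snapshot('scene');save(s,'s3')
for n in["strap_nose","strap","horn"]:
    print(n,[(np.array(d['location']),round(d['p'],2)) for d in ctrl.mark_of(s,n)[:2]])
E
```

```text
clock: 4.8
tool_pos: [0.4729, -0.047, 0.2512]
orientation: [-180.0, 0.0, -162.8]
force: [0.7, -2.0, 1.3]
opening: 0.0007
gripper_force: 0.9
clock: 5.3
tool_pos: [0.4558, -0.018, 0.251]
orientation: [-180.0, -0.0, 172.2]
force: [-0.7, -2.4, 1.1]
opening: 0.0002
gripper_force: 1.0
5.3 shift [ 3.5031 12.1628 -1.9876] turn [-0.0216 -0.0135  8.8542] F [-0.6669 -2.3956  1.0849] j [  22.6061    9.5617  -37.8135    0.0147  -42.6482 -120.4628]
5.3 shift [ 2.4257 19.0794 -1.9904] turn [-0.0216 -0.0135  8.8542] F [-0.6669 -2.3956  1.0849] j [  22.6061    9.5617  -37.8135    0.0147  -42.6482 -120.4628]
strap_nose [(array([0.4484, 0.013 , 0.0815]), 0.65)]
strap [(array([0.53  , 0.0067, 0.0682]), 0.72)]
horn [(array([0.4508, 0.0367, 0.0566]), 0.83)]
```

```bash
python3 -m inch '[1,1,5,-1,0,0,3, 1,2,9,-1,0,0,6, 1,3,12,-1,0,0,8.8, 1,3,13,-1,0,0,8.8, 1,3,13,-1,0,0,8.8]';  python3 -m inch '[1,0,1,0,0,0,0, 1,0,2,0,0,0,0, 1,0,2,0,0,0,0]';python3 -m inch '[1,0,1,0,0,0,0, 1,0,2,0,0,0,0, 1,0,2,0,0,0,0]'
```

```text
clock: 6.0
tool_pos: [0.4545, -0.005, 0.2515]
orientation: [-180.0, -0.0, 163.6]
force: [-2.5, -2.2, -0.6]
opening: 0.0002
gripper_force: 0.8
clock: 6.3
tool_pos: [0.4552, -0.0029, 0.2516]
orientation: [-180.0, -0.0, 163.4]
force: [-2.3, -1.1, 0.4]
opening: 0.0006
gripper_force: 0.8
clock: 6.6
tool_pos: [0.4558, -0.0008, 0.2517]
orientation: [180.0, 0.0, 163.4]
force: [-1.5, -1.3, -0.3]
opening: 0.0006
gripper_force: 0.8
```

```bash
python3 -m inch '[1,0,1,0,0,0,0, 1,0,2,0,0,0,0, 1,0,2,0,0,0,0]'
```

```text
clock: 6.9
tool_pos: [0.4561, 0.0008, 0.2516]
orientation: [-180.0, -0.0, 163.4]
force: [-2.1, -5.0, 1.1]
opening: 0.0003
gripper_force: 2.3
```

```bash
python3 -m inch '[1,0,1,0,0,0,0, 1,0,2,0,0,0,0, 1,0,2,0,0,0,0]'
python3 - <<'E'
from h import *
for c in("scene","side"):
    s=ctrl.snapshot(c);save(s,c+'4')
    cv2.imwrite('pics/crop4%s.png'%c,cv2.resize((s['frame'][100:260,220:460] if c=='scene' else s['frame'][180:340,250:490])[:,:,::-1],None,fx=3,fy=3,interpolation=2))
    for n in["jig","strap_nose","strap","lever_grip","horn"]:
        print(n,[(np.array(d['location']),round(d['p'],2)) for d in ctrl.mark_of(s,n)[:1]])
E
```

```text
clock: 7.2
tool_pos: [0.4564, 0.0021, 0.2515]
orientation: [-179.9, -0.1, 163.4]
force: [-2.0, -9.2, 0.7]
opening: 0.0004
gripper_force: 4.6
jig [(array([ 0.4517,  0.028 , -0.0021]), 0.8)]
strap_nose [(array([0.4496, 0.0323, 0.0802]), 0.76)]
strap [(array([0.5316, 0.0075, 0.0715]), 0.76)]
lever_grip [(array([ 0.5643, -0.001 ,  0.1775]), 0.58)]
horn [(array([0.4514, 0.0375, 0.0587]), 0.89)]
jig [(array([0.4503, 0.0287, 0.0003]), 0.87)]
strap_nose [(array([0.4462, 0.0296, 0.0844]), 0.58)]
strap [(array([0.5298, 0.0097, 0.072 ]), 0.8)]
lever_grip [(array([0.4483, 0.0309, 0.0011]), 0.51)]
horn [(array([0.4498, 0.0314, 0.0538]), 0.92)]
```

```bash
python3 -m inch '[1,0,1,0,0,0,0, 1,0,2,0,0,0,0, 1,0,2,0,0,0,0]'
```

```text
clock: 8.1
tool_pos: [0.4566, 0.0033, 0.2513]
orientation: [-179.8, -0.1, 163.4]
force: [-1.7, -14.4, 2.1]
opening: 0.0003
gripper_force: 6.9
```

View pics/crop4side.png

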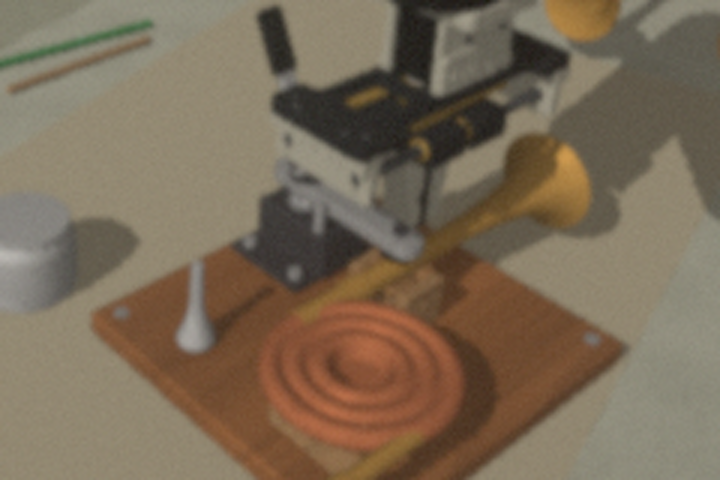

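```bash
python3 -m inch '[1,0,-8,0,0,0,0, 1,0,-16,0,0,0,0, 1,0,-16,-40,0,0,0, 1,0,-16,-90,0,0,0, 1,0,-16,-92,0,0,0]'
python3 - <<'E'
from h import *
S=np.array([.5305,.0070]);v=np.array([.958,-.287])
to(np.r_[S+.000*v,.343],163.3)
E
```

```text
clock: 8.6
tool_pos: [0.4552, -0.01, 0.35]
orientation: [179.6, 0.6, 163.5]
force: [0.5, -0.7, -1.3]
opening: 0.0006
gripper_force: 0.0
8.6 shift [-67.2507  37.6823   7.9012] turn [0.3608 0.5779 0.154 ] F [ 0.4782 -0.6708 -1.3049] j [  23.7029    1.9173  -30.7871    0.1185  -56.6217 -130.3134]
```

```bash
python3 -m inch '[1,-35,37.5,3,0,0,0, 1,-60,37.5,3,0,0,0, 1,-67,37.5,8,0,0,0, 1,-67,37.5,8,0,0,0]'
python3 - <<'E'
from h import *
S=np.array([.5305,.0070]);v=np.array([.958,-.287])
to(np.r_[S+.000*v,.343],163.3)
s=ctrl.snapshot('side')
cv2.imwrite('pics/crop5.png',cv2.resize(s['frame'][130:300,250:490][:,:,::-1],None,fx=3,fy=3,interpolation=2))
for n in["strap_nose","strap","lever_grip"]:
        print(n,[(np.array(d['location']),round(d['p'],2)) for d in ctrl.mark_of(s,n)[:1]])
E
```

```text
clock: 9.0
tool_pos: [0.5283, 0.0061, 0.3347]
orientation: [-180.0, -0.0, 163.3]
force: [0.6, 0.6, 0.1]
opening: 0.0004
gripper_force: 0.0
9.0 shift [-1.8079  1.4883 -8.3064] turn [-0.0062 -0.0469  0.0262] F [0.6408 0.5625 0.0876] j [  21.9357   10.168   -23.3848   -0.0293  -56.4878 -128.5933]
strap_nose [(array([0.4462, 0.0288, 0.0835]), 0.92)]
strap [(array([0.5309, 0.0081, 0.0709]), 0.73)]
lever_grip [(array([ 0.5651, -0.0018,  0.1752]), 0.65)]
```

View pics/crop5.png

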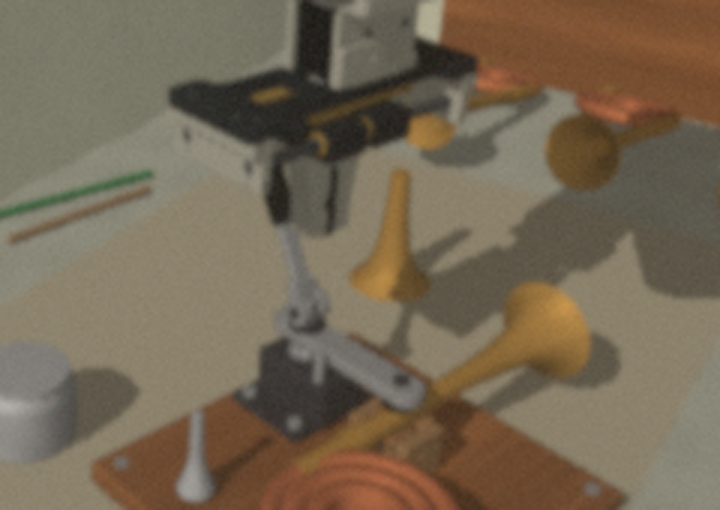

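Side view: the closed fingers stand on the strap side of the raised grip, and the strap rests against its pin. Next I push the lever along its arc.

```bash
python3 -m inch '[1,0,1.5,-16,0,0,0, 1,-16,1.5,-16,0,0,0, 1,-21.5,1.5,-14.2,0,0,0, 1,-28,1.5,-11.3,0,0,0, 1,-34,1.5,-8,0,0,0]'; python3 -m inch '[1,-3,0,2,0,0,0, 1,-6,0,3.9,0,0,0, 1,-11.2,0,8.3,0,0,0, 1,-16.2,0,13.2,0,0,0]'
python3 - <<'E'
from h import *
S=np.array([.5305,.0070]);v=np.array([.958,-.287])
to(np.r_[S+.0484*v,.3294],163.3)
s=ctrl.snapshot('side')
cv2.imwrite('pics/crop6.png',cv2.resize(s['frame'][130:300,250:490][:,:,::-1],None,fx=3,fy=3,interpolation=2))
E
```

```text
clock: 9.7
tool_pos: [0.5608, -0.0021, 0.3436]
orientation: [180.0, 0.0, 163.4]
force: [-1.0, 1.0, 4.0]
opening: 0.0004
gripper_force: 1.6
clock: 10.1
tool_pos: [0.5768, -0.0067, 0.3303]
orientation: [180.0, 0.0, 163.4]
force: [-0.7, 1.4, 4.2]
opening: 0.0002
gripper_force: 1.6
10.1 shift [-0.0961 -0.1591  0.9493] turn [0.0162 0.0382 0.092 ] F [-0.6933  1.4263  4.1765] j [  18.7567   14.7908  -17.8725    0.0107  -57.2962 -125.3704]
```

View pics/crop6.png

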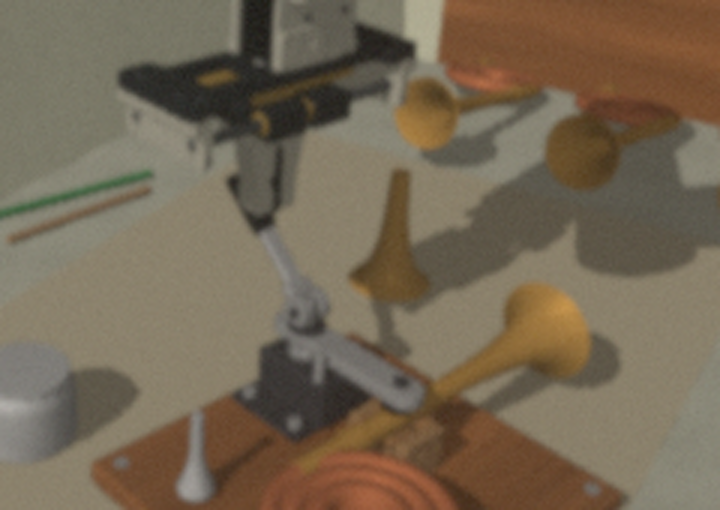

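The lever is following, now at about 45°. Carrying on down.

```bash
python3 -m inch '[1,-5,0,5.5,0,0,0, 1,-9.5,0,11,0,0,0, 1,-13.6,0,16.7,0,0,0, 1,-17.2,0,22.7,0,0,0, 1,-20.2,0,29,0,0,0]'; python3 -m inch '[1,-2.5,0,6.6,0,0,0, 1,-4.4,0,13.3,0,0,0, 1,-5.7,0,20.1,0,0,0, 1,-5.7,0,20.1,0,0,0]'; python3 -m inch '[1,-0.5,0,3,0,0,0, 1,-0.7,0,5,0,0,0, 1,-0.7,0,5,0,0,0]'
```

```text
clock: 10.65
tool_pos: [0.5957, -0.0126, 0.3005]
orientation: [-180.0, -0.1, 163.4]
force: [-2.3, 0.8, 1.6]
opening: 0.0002
gripper_force: 1.4
clock: 11.05
tool_pos: [0.6013, -0.0142, 0.2803]
orientation: [-180.0, -0.0, 163.4]
force: [0.3, -0.1, 0.5]
opening: 0.0002
gripper_force: 0.0
clock: 11.35
tool_pos: [0.6021, -0.0143, 0.2778]
orientation: [180.0, 0.1, 163.4]
force: [-3.9, -0.3, 11.1]
opening: 0.0004
gripper_force: 5.5
```

```bash
python3 -m inch '[1,0,0,1.5,0,0,0, 1,0,0,3,0,0,0, 1,0,0,3,0,0,0]'
```

```text
clock: 11.65
tool_pos: [0.6025, -0.0143, 0.2765]
orientation: [180.0, 0.2, 163.5]
force: [-6.6, 1.2, 21.6]
opening: 0.0006
gripper_force: 10.5
```

```bash
python3 -m inch '[1,0,0,-30,0,0,0, 1,0,0,-80,0,0,0, 1,0,0,-110,0,0,0, 1,80,0,-130,0,0,0, 1,80,0,-130,0,0,0]'; python3 -m inch '[1,50,-50,0,0,0,0, 1,50,-100,0,0,0,0, 1,50,-120,0,0,0,0, 1,50,-120,0,0,0,0]'
python3 - <<'E'
from h import *
for c in("scene","side"):
    s=ctrl.snapshot(c);save(s,c+'7')
    cv2.imwrite('pics/crop7%s.png'%c,cv2.resize((s['frame'][120:260,220:420] if c=='scene' else s['frame'][180:320,250:490])[:,:,::-1],None,fx=3,fy=3,interpolation=2))
    for n in["strap_nose","strap","lever_grip","horn","mouthpiece","polish_tin","spare_bell"]:
        print(n,[(np.array(d['location']),round(d['p'],2)) for d in ctrl.mark_of(s,n)[:1]])
E
```

```text
clock: 12.15
tool_pos: [0.5239, 0.0087, 0.4046]
orientation: [179.9, 0.1, 163.3]
force: [-0.3, -0.5, 0.0]
opening: 0.0002
gripper_force: 0.0
clock: 12.55
tool_pos: [0.4409, -0.0945, 0.404]
orientation: [180.0, 0.1, 163.3]
force: [-0.4, -0.2, -0.1]
opening: 0.0005
gripper_force: 0.0
strap_nose [(array([0.4486, 0.0343, 0.0776]), 0.55)]
strap []
lever_grip [(array([ 0.6149, -0.0129,  0.1039]), 0.9)]
horn [(array([0.4498, 0.0355, 0.0567]), 0.73)]
mouthpiece [(array([ 0.5647, -0.2086, -0.0022]), 0.34)]
polish_tin [(array([0.6782, 0.1309, 0.0005]), 0.61)]
spare_bell [(array([ 0.5662, -0.2054, -0.0013]), 0.79)]
strap_nose [(array([0.4462, 0.0305, 0.0814]), 0.9)]
strap [(array([ 0.4507,  0.0289, -0.001 ]), 0.27)]
lever_grip [(array([ 0.6135, -0.0161,  0.1017]), 0.79)]
horn [(array([0.448 , 0.0328, 0.0532]), 0.64)]
mouthpiece [(array([0.5363, 0.1314, 0.0225]), 0.65)]
polish_tin [(array([ 0.6759,  0.1277, -0.003 ]), 0.71)]
spare_bell [(array([ 0.566 , -0.207 ,  0.0037]), 0.59)]
```

View pics/crop7side.png

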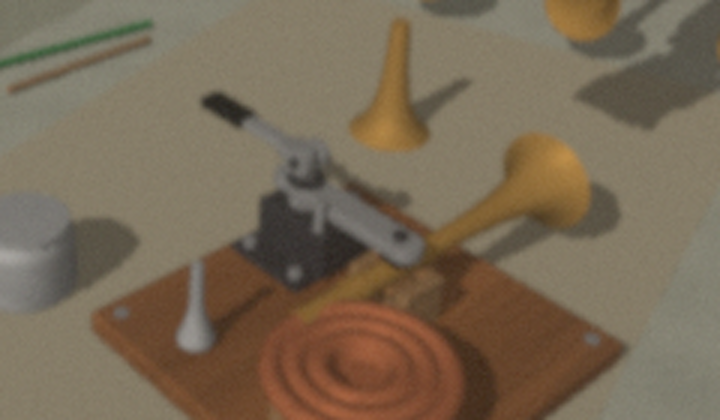

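View pics/crop7scene.png

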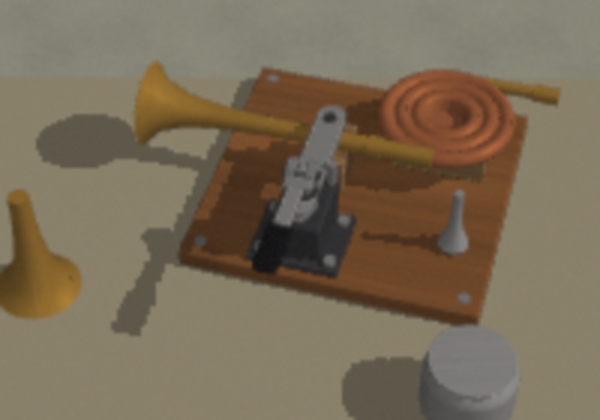

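Side and scene views: the lever is level, with the grip at about (228,108) in the side crop and measured at z ≈ 0.10. The strap lies across the tube against its pin, and the horn and the bystanders are where they were.

```bash
python3 -c "
from plant import ctrl
print(ctrl.close_job())"
```

```text
the job is handed in; nothing more can be done
None
```

The job is handed in: the strap is home against its stop pin across the tube, the cam lever is pressed down level, and the horn, mouthpiece, tin and loose bell show no movement in the final camera check.

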